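Carry the hole saws over to the drill-press rack in cutting order

ROBOT

A 7-joint arm with a two-finger parallel gripper is mounted at the origin on the work surface. World frame = base frame: x ahead of the robot, y to its left, z up, the work surface at z = 0. Lengths are in m, angles in rad, forces in N, time in s.
With the tool pointing down it reaches from about 0.4 to 0.85 m from the base axis. Payload 4.5 kg.
Tool frame: the origin (TCP) lies midway between the tips of the shut fingers; the grasp point (between the pads) lies 19 mm behind it; y points along the fingers, z is the direction in which the jaws open and shut, and the axes are right-handed (so a half turn about y gives the same grasp; the last joint's range is limited). The gripper opens to 88 mm and grips with 3 to 60 N. Pads are 18 mm wide; open, the fingers measure 123 mm over their backs; the gripper's body (75 mm by 187 mm) begins 45 mm behind the grasp point.
Start: joints at [-1.086, 0.689, -0.195, 1.565, 0.157, 0.902, -0.215], TCP at [0.272, 0.563, 0.239] pointing down, gripper open.
Joint ranges: [-3.01, 3.01], [-0.46, 2.08], [-1.47, 1.51], [0.13, 2.56], [-1, 4.14], [0.04, 2.09], [-2.66, 2.66]. Speed limits (rad/s): [2.57, 2.57, 3.14, 3.14, 3.14, 3.14, 3.14].

INTERFACE

Orientations are given as a unit quaternion [x, y, z, w].
In Python, from plant import r, snapshot, get_calibration, job, boxes_of gives the robot as it stands. The module is installed in compiled form; this text tells all that it offers.
- The arm moves only by the shell command python3 -m handwheel 'ROWS' [OPENING] [FORCE]. ROWS is JSON, a list that holds one entry, the list of rows, each a list of 6 numbers: the shift along the tool's x, y, z as a fraction of full scale, then the turn, a rotation vector about the tool's x, y, z as a fraction of full scale. In form: [[[x, y, z, wx, wy, wz], ...]]. A call has 1 to 12 rows; each row is the pose to reach, as a shift and turn from the pose commanded when the call began, along the tool's axes at that moment, turning the shorter way round; what a row does not reach only later rows make up. Full scale, the value 1, is 100 cm for a shift and 180 degrees for a turn. A row lasts 1/12 s, in which the tool goes at most 41.7 mm and 7.16 degrees, less where a joint would pass 70% of its speed; a pose out of reach is approached as far as the arm can. A call with a number of a shift or a turn outside -1 to 1 is refused whole. A call with a gripper value outside its range is refused whole. OPENING is the opening, from -1 (shut) to 1 (fully open), set as the call begins (- or left out, the last holds). The fingers move at their own pace and stop on an object; FORCE is the grip in N (left out, the last holds). Time passes only in rows, so rows that repeat a pose let the fingers close. It gives the time, the measured TCP pose, the force and the opening at its end, in the units of the state.
- r.get_state(): the state, without advancing time (a new reading comes with each control period).
- snapshot(name): name is "side" or "top" or "wrist"; returns the picture (384x512x3 uint8, red, green, blue); there is no depth.
- get_calibration(name): a dict with "fx", "fy", "cx", "cy" (pixels), "T" (4x4, takes a point from camera to world coordinates). Camera axes: x right, y down, z forward; pixel columns grow to the right and rows downward; lengths in m; the calibration is good to about 2 mm. A picture is of the moment at which its call begins: read the wrist's pose just before it. get_calibration takes no time and is no camera call; for the wrist camera it gives the pose at the moment of the call.
- job.finish_job(): hands the job in, once; it reports no verdict.
Trained networks look in the newest picture that a camera, given by its name, has taken for a name from the list of things; names that differ only in an ending like _2 or _b are one class to them, and where a whole thing is asked for, a point or a joint stands for the part that bears it (a point fixed in the world has none). Each returns a list of dicts, best first, with "confidence" (0 to 1); they miss things now and then, are a little off and sometimes report something else, mostly with a low value. They report only what shows in the picture. A call takes as long as a camera call. They do not tell look-alikes from the thing itself.
- boxes_of(thing, camera): "bbox" ([left, top, right, bottom] in pixels, round what is visible of it).
The state is a dict: "clock": time; "q": joint angles; "qd": joint speeds; "joint_torque": joint torques, N m; "tool_pos": TCP position; "eef_rot": TCP orientation; "contact_force": force on the tool from outside, world axes, zero at the start; "moment": the same for the moment, N m; "opening": opening from 0.0 (shut) to 1.0 (fully open).
Only numpy, scipy, OpenCV 4.12 (cv2) and the standard library are available. Lean on these libraries where they do the work, as an engineer would, in place of code of your own. Each camera call takes 0.05 s, during which the arm holds its last target. There are 200 camera calls.

TASK

The four hole saws stand on the pale prep rack in the order in which they will cut the birdhouse entrances, beginning at its red end. Move them all to the empty dark rack in that same order, counted from the red end: the saw nearest the red end of the pale rack goes on the post nearest the red end of the dark rack, and so on along the row. Stand each one teeth down over its own post, fully down on the board, without letting any saw topple over on the way, and let go of them all.

Things in the scene. Friction and masses are not known exactly. Their poses are not given: they have to be found in the camera images.
- saw_yellow_center (a point): yellow hole saw, loose, 0.12 kg: a yellow steel cup, outer diameter 36 mm, inner 30, 50 tall, open and toothed underneath, closed top with a steel nut (19 mm wide, 8 high). Point: on its axis, 25 mm above the teeth and 25 below the cup's top; z is the axis, up when standing. At the start it stands teeth down over the post in the yellow seat.
- saw_green_center (a point): green hole saw, loose, 0.12 kg: a green steel cup, outer diameter 40 mm, inner 34, 50 tall, open and toothed underneath, closed top with a steel nut (19 mm wide, 8 high). Point: on its axis, 25 mm above the teeth and 25 below the cup's top; z is the axis, up when standing. At the start it stands teeth down over the post in the green seat.
- saw_blue_center (a point): blue hole saw, loose, 0.12 kg: a blue steel cup, outer diameter 44 mm, inner 38, 50 tall, open and toothed underneath, closed top with a steel nut (19 mm wide, 8 high). Point: on its axis, 25 mm above the teeth and 25 below the cup's top; z is the axis, up when standing. At the start it stands teeth down over the post in the blue seat.
- saw_white_center (a point): white hole saw, loose, 0.12 kg: a white steel cup, outer diameter 48 mm, inner 42, 50 tall, open and toothed underneath, closed top with a steel nut (19 mm wide, 8 high). Point: on its axis, 25 mm above the teeth and 25 below the cup's top; z is the axis, up when standing. At the start it stands teeth down over the post in the white seat.
- seat_yellow: yellow seat: a fixed flat plastic plate 58 x 84 x 3 mm (84 mm across the rack) on the pale prep rack, round one of its posts, marking the place that the yellow saw has in the row. It stays there when the saw has gone. Origin at its centre, on its underside = the rack's top.
- seat_green: green seat: a fixed flat plastic plate 58 x 84 x 3 mm (84 mm across the rack) on the pale prep rack, round one of its posts, marking the place that the green saw has in the row. It stays there when the saw has gone. Origin at its centre, on its underside = the rack's top.
- seat_blue: blue seat: a fixed flat plastic plate 58 x 84 x 3 mm (84 mm across the rack) on the pale prep rack, round one of its posts, marking the place that the blue saw has in the row. It stays there when the saw has gone. Origin at its centre, on its underside = the rack's top.
- seat_white: white seat: a fixed flat plastic plate 58 x 84 x 3 mm (84 mm across the rack) on the pale prep rack, round one of its posts, marking the place that the white saw has in the row. It stays there when the saw has gone. Origin at its centre, on its underside = the rack's top.
- prep_rack: Prep rack of pale wood, wooden posts, full at the start, fixed, at any yaw. Board 285 x 90 x 18 mm; four posts in a row along its x, at x = -99, -33, 33, 99 mm, y = 0, 12 mm thick, 30 mm above the board. A red block (16 x 90 mm, 16 mm above the board) at x = +140 marks the red end. Origin: middle of the row, on the work surface. The coloured seats lie on its board.
- press_rack: Drill-press rack of dark wood, steel posts, no seats, empty at the start, fixed, at any yaw. Board 285 x 90 x 18 mm; four posts in a row along its x, at x = -99, -33, 33, 99 mm, y = 0, 12 mm thick, 30 mm above the board. A red block (16 x 90 mm, 16 mm above the board) at x = +140 marks the red end. Origin: middle of the row, on the work surface. Teeth finally on its board, 18 mm up.
Things that resemble listed ones, but are neither listed nor needed, are in the scene too. Of the things shaped like the part that bears saw_white_center, the white one is meant.

How it is judged:
By the outcome, as a careful person would: the job done as asked, in the order asked, and still so for the second after the job is handed in, with the robot touching nothing.
It also fails if it takes over 112 s, if anything falls off the work surface, if the arm or the gripper's body presses on something with over 40 N, if the wrist force passes 120 N, or if a joint passes its speed limit or range.

## Working session

There is one attempt and no reset: what is moved stays moved. The work goes in short steps, Python scripts to look and compute and a shell command to move; the robot and the scene stay as the last step left them, time stands still between calls to the robot, and variables do not carry over. Pictures are saved under pics/ and viewed, about 12 in all and at most 16, crops included, and the job is handed in when it is done.

```bash
mkdir -p pics; python3 - <<'E'
from plant import r,snapshot,get_calibration,boxes_of
import cv2,numpy as np
s=r.get_state();print({k:np.round(v,3).tolist() for k,v in s.items()})
ims=[]
for c in ["top","side"]:
    im=snapshot(c);cv2.imwrite(f"pics/{c}0.png",im[...,::-1])
    K=get_calibration(c);print(c,K)
    for t in ["saw_yellow_center","saw_green_center","saw_blue_center","saw_white_center","prep_rack","press_rack"]:
        print(t,[(np.round(d["bbox"]).tolist(),round(d["confidence"],2)) for d in boxes_of(t,c)])
E
```

```text
{'clock': 0.0, 'q': [-1.086, 0.69, -0.195, 1.566, 0.157, 0.902, -0.215], 'qd': [-0.001, 0.0, -0.0, -0.001, 0.002, 0.0, -0.002], 'joint_torque': [-0.001, -52.757, -1.267, -15.344, -0.053, 0.006, 0.0], 'tool_pos': [0.272, 0.562, 0.238], 'eef_rot': [0.69, -0.158, 0.158, -0.689], 'contact_force': [-0.571, 0.557, -0.259], 'moment': [-0.015, -0.006, 0.038], 'opening': 0.998}
top {'fx': 434.2028659802449, 'fy': 434.2028659802449, 'cx': 248.376792780451, 'cy': 191.08699262684794, 'T': array([[ 0.01493957, -0.99199711,  0.12537361,  0.43342347],
       [-0.99953708, -0.01814002, -0.02442453, -0.00240261],
       [ 0.02650335, -0.12495068, -0.9918089 ,  1.04238262],
       [ 0.        ,  0.        ,  0.        ,  1.        ]])}
saw_yellow_center []
saw_green_center [([89.0, 181.0, 116.0, 204.0], 0.81)]
saw_blue_center [([176.0, 197.0, 195.0, 217.0], 0.6)]
saw_white_center [([102.0, 245.0, 131.0, 261.0], 0.97), ([106.0, 134.0, 131.0, 156.0], 0.84), ([145.0, 190.0, 171.0, 215.0], 0.77), ([150.0, 246.0, 175.0, 267.0], 0.62)]
prep_rack [([80.0, 169.0, 207.0, 228.0], 0.85)]
press_rack [([266.0, 145
[... 235 characters left out ...]
 0.48420013, -0.44339802],
       [ 0.00415579, -0.69434335, -0.71963188,  0.71435118],
       [ 0.        ,  0.        ,  0.        ,  1.        ]])}
saw_yellow_center [([198.0, 139.0, 211.0, 159.0], 0.62), ([246.0, 214.0, 366.0, 276.0], 0.19)]
saw_green_center [([182.0, 129.0, 200.0, 148.0], 0.75)]
saw_blue_center [([218.0, 165.0, 236.0, 183.0], 0.56)]
saw_white_center [([171.0, 180.0, 190.0, 205.0], 0.96), ([204.0, 151.0, 223.0, 175.0], 0.86), ([247.0, 131.0, 256.0, 154.0], 0.68), ([150.0, 159.0, 169.0, 185.0], 0.6), ([215.0, 122.0, 234.0, 147.0], 0.52)]
prep_rack [([176.0, 139.0, 248.0, 202.0], 0.72)]
press_rack [([246.0, 213.0, 368.0, 273.0], 0.78), ([174.0, 138.0, 247.0, 202.0], 0.45)]
```

View pics/top0.png

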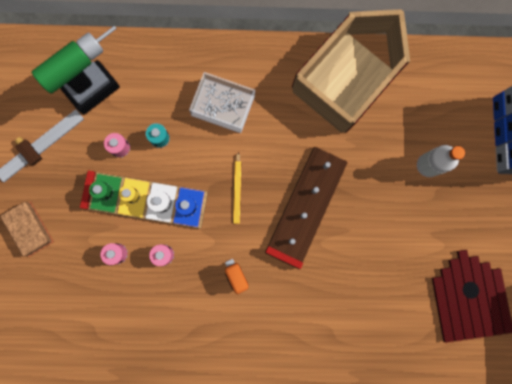

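View pics/side0.png

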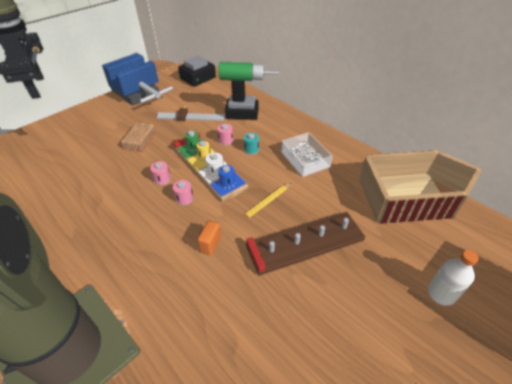

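```bash
cat > h.py <<'E'
from plant import r,snapshot,get_calibration,boxes_of
import cv2,numpy as np,json
from scipy.optimize import least_squares
from scipy.spatial.transform import Rotation as R
XS=np.array([99,33,-33,-99])/1e3   # red end first
def proj(K,P):
    p=(np.asarray(P)-K["T"][:3,3])@K["T"][:3,:3]
    return np.c_[K["fx"]*p[:,0]/p[:,2]+K["cx"],K["fy"]*p[:,1]/p[:,2]+K["cy"]]
def row(p,z):
    return np.c_[p[0]+XS*np.cos(p[2]),p[1]+XS*np.sin(p[2]),np.full(4,z)]
def fit(obs,p0,z): # obs: list of (K, 4x2 px, weight)
    f=lambda p:np.concatenate([((proj(K,row(p,z))-u)*w).ravel() for K,u,w in obs])
    s=least_squares(f,p0,loss="soft_l1");return s.x,s.fun
def move(P,yaw):
    """shift/turn (in row units) to TCP P, tool down, jaws (z) across a row of given yaw"""
    s=r.get_state();A=R.from_quat(s["eef_rot"])
    best=None
    for k in (0,1):
        z=np.array([-np.sin(yaw),np.cos(yaw),0])*(1-2*k);y=np.array([0,0,-1.])
        B=R.from_matrix(np.c_[np.cross(y,z),y,z]);w=(A.inv()*B).as_rotvec()/np.pi
        if best is None or np.linalg.norm(w)<np.linalg.norm(best):best=w
    return np.round(np.r_[A.inv().apply(np.asarray(P)-s["tool_pos"]),best],4).tolist()
E
python3 - <<'E'
from h import *
Kt,Ks=get_calibration("top"),get_calibration("side")
a,f=fit([(Kt,[(102,186),(129,194),(158,201),(186,206)],1),(Ks,[(192,133),(204,146),(213,159),(227,172)],1)],[.45,.2,1.4],.079)
print("prep",a,f.round(1))
b,g=fit([(Kt,[(292,241),(304,215),(316,190),(327,165)],1),(Ks,[(272,243),(297,235),(322,227),(346,219)],1)],[.45,-.1,3.5],.048)
print("press",b,g.round(1))
json.dump([list(a),list(b)],open("racks.json","w"))
print(row(a,.079),row(b,.048))
print(move(row(a,.079)[1]+[0,0,.15],a[2]))
K=get_calibration("wrist");s=r.get_state();A=R.from_quat(s["eef_rot"])
print("cam in tool",A.inv().apply(K["T"][:3,3]-s["tool_pos"]),(A.inv().as_matrix()@K["T"][:3,:3]).round(2),K["fx"])
E
```

```text
prep [0.53692051 0.20554637 1.36164815] [-1.6  1.4  0.4  0.   0.4 -0.3  1.4  1.4  1.7 -0.  -0.4 -1.6  1.4 -2.3
 -1.  -2. ]
press [ 0.53538977 -0.16919132  2.71404373] [-0.   0.4 -0.1  0.3 -0.4 -0.4  0.2 -0.6 -0.3  0.   0.4 -0.1  0.1  0.1
 -0.1  0.6]
[[0.55747556 0.30238897 0.079     ]
 [0.5437722  0.23782724 0.079     ]
 [0.53006883 0.1732655  0.079     ]
 [0.51636547 0.10870376 0.079     ]] [[ 0.44530128 -0.1281418   0.048     ]
 [ 0.50536028 -0.15550815  0.048     ]
 [ 0.56541927 -0.18287449  0.048     ]
 [ 0.62547827 -0.21024084  0.048     ]]
[0.3858, 0.0097, -0.1741, -0.0, 0.4231, -0.0]
cam in tool [-0.07330113 -0.146389   -0.00043683] [[-0.    0.96  0.29]
 [ 0.   -0.29  0.96]
 [ 1.    0.   -0.  ]] 340.367617163942
```

```bash
python3 - <<'E'
from h import *
a=json.load(open("racks.json"))[0];print(move([a[0],a[1],.28],a[2]))
E
```

```text
[0.3937, -0.0413, -0.2061, -0.0, 0.4231, -0.0]
```

```bash
python3 -m handwheel '[[[0,-0.04,0,0,0,0],[0.39,-0.04,-0.206,0,0.423,0],[0.39,-0.04,-0.206,0,0.423,0],[0.39,-0.04,-0.206,0,0.423,0],[0.39,-0.04,-0.206,0,0.423,0],[0.39,-0.04,-0.206,0,0.423,0],[0.39,-0.04,-0.206,0,0.423,0],[0.39,-0.04,-0.206,0,0.423,0],[0.39,-0.04,-0.206,0,0.423,0],[0.39,-0.04,-0.206,0,0.423,0],[0.39,-0.04,-0.206,0,0.423,0],[0.39,-0.04,-0.206,0,0.423,0]]]' 1 30
python3 - <<'E'
from h import *
a=json.load(open("racks.json"))[0];print(move([a[0],a[1],.28],a[2]))
K=get_calibration("wrist");im=snapshot("wrist")[...,::-1].copy()
P=row(a,.079);u=proj(K,P);print(u.round(0))
for p in u: cv2.drawMarker(im,tuple(int(v) for v in p),(255,0,255),0,8)
cv2.imwrite("pics/w1.png",im)
for t in ["saw_yellow_center","saw_green_center","saw_blue_center","saw_white_center"]:
    print(t,[(np.round(d["bbox"]).tolist(),round(d["confidence"],2)) for d in boxes_of(t,"wrist")])
E
```

```text
clock: 1.7
tool_pos: [0.5364, 0.2019, 0.2792]
eef_rot: [0.442, -0.551, 0.553, -0.442]
contact_force: [-0.1, -0.0, 1.1]
opening: 1.003
[-0.0036, -0.0008, -0.0003, -0.0009, -0.0036, 0.0006]
[[252.  54.]
 [253. 124.]
 [254. 187.]
 [254. 244.]]
saw_yellow_center [([239.0, 97.0, 273.0, 133.0], 0.9)]
saw_green_center [([225.0, 24.0, 271.0, 68.0], 0.78), ([225.0, 194.0, 291.0, 245.0], 0.35)]
saw_blue_center [([238.0, 200.0, 279.0, 252.0], 0.68)]
saw_white_center [([359.0, 106.0, 417.0, 154.0], 0.88), ([230.0, 151.0, 274.0, 203.0], 0.77), ([328.0, 19.0, 383.0, 76.0], 0.77), ([136.0, 174.0, 185.0, 223.0], 0.72), ([104.0, 86.0, 158.0, 132.0], 0.6), ([219.0, 143.0, 293.0, 193.0], 0.51)]
```

View pics/w1.png

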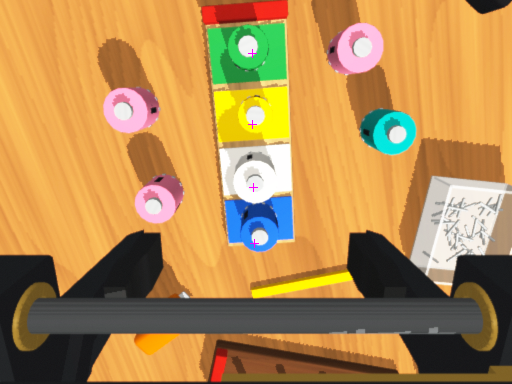

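```bash
cat >> h.py <<'E'
def back(K,uv,z):
    d=K["T"][:3,:3]@np.array([(uv[0]-K["cx"])/K["fx"],(uv[1]-K["cy"])/K["fy"],1]);o=K["T"][:3,3]
    return o+d*(z-o[2])/d[2]
E
python3 - <<'E'
from h import *
K=get_calibration("wrist");a,b=json.load(open("racks.json"))
u=[(248,46),(255,116),(254,181),(260,237)]
N=np.array([back(K,p,.079) for p in u]);print(N.round(4))
p,f=fit([(K,u,1)],a,.079);print(p,f.round(1))
json.dump([list(p),b,N.tolist()],open("racks.json","w"))
print(move([*N[3][:2],.16],p[2]),move([*N[3][:2],.035],p[2]))
E
```

```text
[[0.5495 0.3176 0.079 ]
 [0.5427 0.2529 0.079 ]
 [0.5279 0.1873 0.079 ]
 [0.5212 0.123  0.079 ]]
[0.53527059 0.2201271  1.42314769] [ 0.3 -0.5 -2.5  0.7  2.3 -0.6 -0.3  0.7]
[0.0864, 0.1185, 0.0063, 0.0004, -0.0187, -0.0003] [0.0865, 0.2435, 0.0065, 0.0004, -0.0187, -0.0003]
```

```bash
python3 - <<'E'
from h import *
print(r.get_state()["tool_pos"].round(4) if hasattr(r.get_state()["tool_pos"],'round') else r.get_state()["tool_pos"])
K=get_calibration("wrist");im=snapshot("wrist")[...,::-1].copy()
print(r.get_state()["tool_pos"])
a=json.load(open("racks.json"))[0];u=proj(K,row(a,.079));print(u.round(0))
for p in u: cv2.drawMarker(im,tuple(int(v) for v in p),(255,0,255),0,8)
cv2.imwrite("pics/w2.png",cv2.resize(im[0:280,90:420],None,fx=2,fy=2))
E
```

```text
[0.5328 0.2086 0.2786]
[0.53253826 0.20918678 0.27858042]
[[248.  45.]
 [253. 117.]
 [256. 180.]
 [260. 238.]]
```

View pics/w2.png

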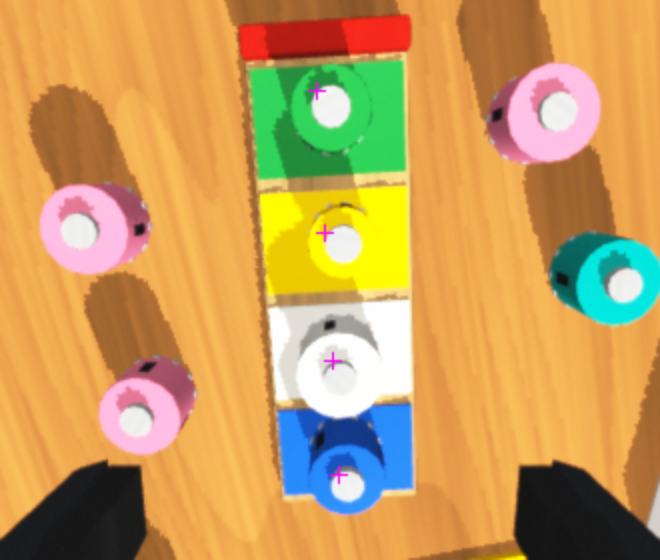

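```bash
python3 - <<'E'
from h import *
K=get_calibration("wrist");a,b,_=json.load(open("racks.json"))
u=[(255.5,53),(261.5,122),(259.5,188),(263.5,242.5)]
N=np.array([back(K,p,.079) for p in u]);print(N.round(4))
p,f=fit([(K,u,1)],a,.079);print(p,f.round(1))
print("top-cam reproj",proj(get_calibration("top"),N).round(0).tolist())
json.dump([list(p),b,N.tolist()],open("racks.json","w"))
print(r.get_state()["tool_pos"],move([*N[3][:2],.16],p[2]))
E
```

```text
[[0.5547 0.3108 0.079 ]
 [0.5475 0.2464 0.079 ]
 [0.5317 0.1792 0.079 ]
 [0.5235 0.1162 0.079 ]]
[0.53907411 0.21334543 1.40841776] [ 0.4 -0.3 -2.9  1.1  1.6 -1.8 -0.2  0.5]
top-cam reproj [[97.0, 189.0], [126.0, 192.0], [156.0, 200.0], [184.0, 204.0]]
[0.53253826 0.20918678 0.27858042] [0.093, 0.1185, 0.0102, 0.0004, -0.0137, -0.0004]
```

```bash
python3 -m handwheel '[[[0.09,0.11,0.008,0,-0.014,0],[0.09,0.11,0.008,0,-0.014,0],[0.09,0.11,0.008,0,-0.014,0],[0.09,0.11,0.008,0,-0.014,0],[0.09,0.11,0.008,0,-0.014,0],[0.09,0.11,0.008,0,-0.014,0],[0.09,0.11,0.008,0,-0.014,0]]]'
python3 - <<'E'
from h import *
for i in range(6):
    s=r.get_state();K=get_calibration("wrist");print(np.round(s["tool_pos"],4),K["T"][:3,3].round(4),np.round(s["qd"][0],3))
    im=snapshot("wrist")[...,::-1].copy()
a,b,N=json.load(open("racks.json"))
u=proj(K,N);print(u.round(0))
for p in u:
    if 0<p[0]<512 and 0<p[1]<384: cv2.drawMarker(im,tuple(int(v) for v in p),(255,0,255),0,8)
cv2.imwrite("pics/w3.png",im)
E
```

```text
clock: 2.58
tool_pos: [0.5236, 0.1205, 0.1698]
eef_rot: [-0.457, 0.539, -0.539, 0.459]
contact_force: [-0.2, -0.3, -0.2]
opening: 1.003
[0.5236 0.1205 0.1698] [0.5357 0.1925 0.3164] -0.006
[0.5238 0.1205 0.1701] [0.5358 0.1925 0.3167] -0.002
[0.5238 0.1202 0.1701] [0.5358 0.1923 0.3167] 0.004
[0.5237 0.1198 0.17  ] [0.5357 0.1919 0.3165] 0.007
[0.5235 0.1193 0.1698] [0.5357 0.1915 0.3163] 0.004
[0.5233 0.1189 0.1696] [0.5356 0.1911 0.3161] 0.007
[[ 253. -137.]
 [ 259.   -8.]
 [ 252.  106.]
 [ 255.  195.]]
```

View pics/w3.png

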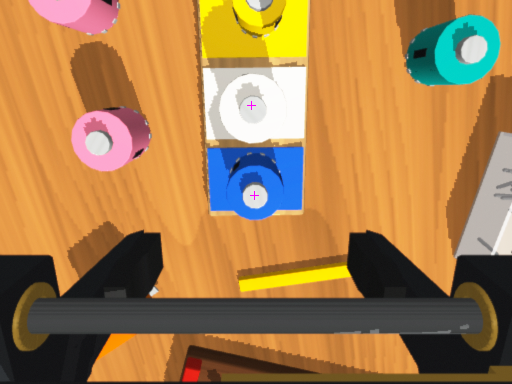

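```bash
python3 - <<'E'
from h import *
s=r.get_state();A=R.from_quat(s["eef_rot"]);K=get_calibration("wrist")
for o in ([0,0,.044],[0,0,-.044],[-.009,0,.044],[.009,0,.044]): print(o,proj(K,[np.array(s["tool_pos"])+A.apply(o)]).round(0))
a,b,N=json.load(open("racks.json"));print(s["tool_pos"],N[3],move([*N[3][:2],.036],a[2]))
E
```

```text
[0, 0, 0.044] [[346. 248.]]
[0, 0, -0.044] [[161. 248.]]
[-0.009, 0, 0.044] [[348. 231.]]
[0.009, 0, 0.044] [[345. 265.]]
[0.52320142 0.11853029 0.16944572] [0.5234603102636486, 0.11623166935393242, 0.07900000000000001] [0.0024, 0.1334, 0.0004, -0.0005, -0.0004, -0.0003]
```

```bash
python3 -m handwheel '[[[0.002,0.04,0,0,0,0],[0.002,0.08,0,0,0,0],[0.002,0.11,0,0,0,0],[0.002,0.125,0,0,0,0],[0.002,0.134,0,0,0,0],[0.002,0.134,0,0,0,0],[0.002,0.134,0,0,0,0],[0.002,0.134,0,0,0,0],[0.002,0.134,0,0,0,0]]]' 1 30
python3 -m handwheel '[[[0,0,0,0,0,0],[0,0,0,0,0,0],[0,0,0,0,0,0],[0,0,0,0,0,0],[0,0,0,0,0,0],[0,0,0,0,0,0],[0,0,0,0,0,0],[0,0,0,0,0,0]]]' -1 30
```

```text
clock: 3.63
tool_pos: [0.5235, 0.1159, 0.0361]
eef_rot: [0.456, -0.539, 0.54, -0.458]
contact_force: [-0.4, -0.1, 0.8]
opening: 0.997
clock: 4.3
tool_pos: [0.5225, 0.1156, 0.0347]
eef_rot: [0.457, -0.539, 0.54, -0.457]
contact_force: [-0.5, -0.2, -0.0]
opening: 0.492
```

```bash
python3 -m handwheel '[[[0,-0.03,0,0,0,0],[0,-0.07,0,0,0,0],[0,-0.11,0,0,0,0],[0,-0.15,0,0,0,0],[0,-0.19,0,0,0,0],[0,-0.2,0,0,0,0],[0,-0.2,0,0,0,0]]]'
python3 - <<'E'
from h import *
a,b,N=json.load(open("racks.json"));s=r.get_state();print(s["opening"])
for x in (-.06,.06):
  P=[b[0]+x*np.cos(b[2]),b[1]+x*np.sin(b[2]),.26];print(P,move(P,b[2]))
E
```

```text
clock: 4.88
tool_pos: [0.5243, 0.1159, 0.238]
eef_rot: [0.455, -0.539, 0.541, -0.459]
contact_force: [0.1, 0.1, -1.7]
opening: 0.492
0.49164956462934417
[np.float64(0.5899888627926455), np.float64(-0.19406981707474782), 0.26] [0.2949, -0.0222, 0.1159, -0.0023, -0.4165, 0.0005]
[np.float64(0.48079068663896524), np.float64(-0.14431282435302265), 0.26] [0.2638, -0.0228, 0.0, -0.0023, -0.4165, 0.0005]
```

```bash
python3 -m handwheel '[[[0.295,-0.022,0.116,0,-0.4165,0],[0.295,-0.022,0.116,0,-0.4165,0],[0.295,-0.022,0.116,0,-0.4165,0],[0.295,-0.022,0.116,0,-0.4165,0],[0.295,-0.022,0.116,0,-0.4165,0],[0.295,-0.022,0.116,0,-0.4165,0],[0.295,-0.022,0.116,0,-0.4165,0],[0.295,-0.022,0.116,0,-0.4165,0],[0.295,-0.022,0.116,0,-0.4165,0],[0.295,-0.022,0.116,0,-0.4165,0],[0.295,-0.022,0.116,0,-0.4165,0],[0.295,-0.022,0.116,0,-0.4165,0]]]'
python3 -m handwheel '[[[0,0,0,0,0,0],[0,0,0,0,0,0],[0,0,0,0,0,0],[0,0,0,0,0,0],[0,0,0,0,0,0],[0,0,0,0,0,0]]]'
python3 - <<'E'
from h import *
K=get_calibration("wrist");im=snapshot("wrist")[...,::-1].copy()
a,b,N=json.load(open("racks.json"));u=proj(K,row(b,.048));print(u.round(0))
for p in u: cv2.drawMarker(im,tuple(int(v) for v in p),(255,0,255),0,8)
cv2.imwrite("pics/w4.png",cv2.resize(im,None,fx=1.5,fy=1.5))
np.save("K4.npy",K["T"])
E
```

```text
clock: 5.88
tool_pos: [0.587, -0.1944, 0.254]
eef_rot: [-0.691, 0.151, -0.148, 0.692]
contact_force: [-1.1, 0.6, -1.7]
opening: 0.491
clock: 6.38
tool_pos: [0.5885, -0.1943, 0.2568]
eef_rot: [0.691, -0.15, 0.15, -0.691]
contact_force: [-0.1, 0.5, -1.5]
opening: 0.492
[[256.  -8.]
 [256.  67.]
 [256. 135.]
 [256. 195.]]
```

View pics/w4.png

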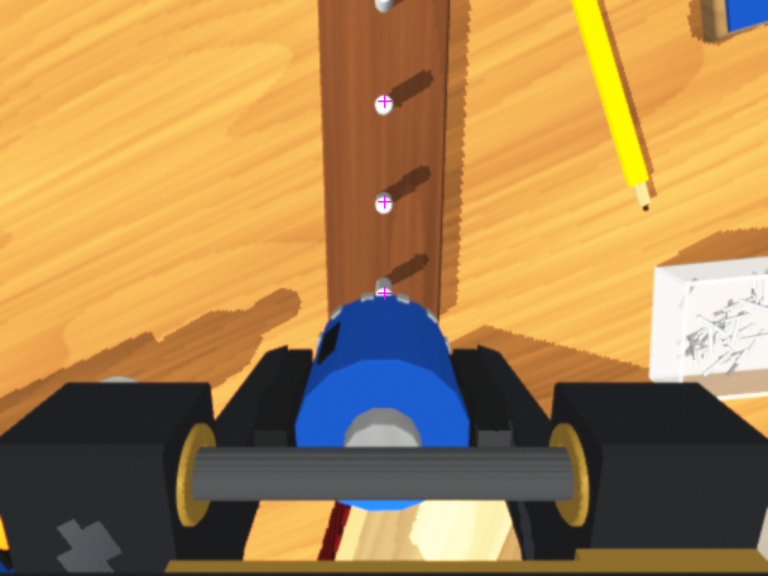

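```bash
python3 - <<'E'
from h import *
a,b,N=json.load(open("racks.json"));P=row(b,0)[3];print(P)
print(move([*P[:2],.12],b[2]),move([*P[:2],.0325],b[2]),r.get_state()["tool_pos"])
E
```

```text
[ 0.62547827 -0.21024084  0.        ]
[0.0402, 0.1368, 0.0008, -0.0, 0.0001, 0.0001] [0.0402, 0.2243, 0.0008, -0.0, 0.0001, 0.0001] [ 0.58852027 -0.19434419  0.25680139]
```

```bash
python3 -m handwheel '[[[0.039,0.02,0.001,0,0,0],[0.039,0.06,0.001,0,0,0],[0.039,0.1,0.001,0,0,0],[0.039,0.135,0.001,0,0,0],[0.039,0.138,0.001,0,0,0],[0.039,0.138,0.001,0,0,0],[0.039,0.138,0.001,0,0,0],[0.039,0.138,0.001,0,0,0],[0.039,0.138,0.001,0,0,0]]]'
python3 - <<'E'
from h import *
a,b,N=json.load(open("racks.json"));P=row(b,0)[3]
print(move([*P[:2],.0325],b[2]))
E
```

```text
clock: 7.18
tool_pos: [0.6261, -0.2101, 0.1216]
eef_rot: [0.691, -0.148, 0.152, -0.691]
contact_force: [0.8, -0.5, -1.3]
opening: 0.49
[-0.001, 0.0891, -0.0004, -0.0003, 0.0, 0.0016]
```

```bash
python3 -m handwheel '[[[0,0.03,0,0,0,0],[0,0.05,0,0,0,0],[0,0.065,0,0,0,0],[0,0.078,0,0,0,0],[0,0.085,0,0,0,0],[0,0.088,0,0,0,0],[0,0.088,0,0,0,0],[0,0.088,0,0,0,0],[0,0.088,0,0,0,0]]]'
```

```text
clock: 7.93
tool_pos: [0.6254, -0.21, 0.0318]
eef_rot: [-0.691, 0.149, -0.151, 0.691]
contact_force: [-0.5, -0.2, 1.1]
opening: 0.495
```

```bash
python3 -m handwheel '[[[0,0,0,0,0,0],[0,0,0,0,0,0],[0,0,0,0,0,0],[0,0,0,0,0,0],[0,0,0,0,0,0],[0,-0.03,0,0,0,0],[0,-0.07,0,0,0,0],[0,-0.11,0,0,0,0],[0,-0.15,0,0,0,0],[0,-0.18,0,0,0,0],[0,-0.2,0,0,0,0],[0,-0.2,0,0,0,0]]]' 1 30
python3 - <<'E'
from h import *
im=snapshot("side")[...,::-1];cv2.imwrite("pics/s1.png",cv2.resize(im[110:300,150:390],None,fx=3,fy=3))
a,b,N=json.load(open("racks.json"));P=np.array(N[2]);print(P,move([*P[:2],.2],a[2]),r.get_state()["tool_pos"])
E
```

```text
clock: 8.93
tool_pos: [0.6272, -0.2103, 0.2362]
eef_rot: [0.691, -0.147, 0.154, -0.691]
contact_force: [1.9, -0.0, -0.3]
opening: 0.999
[0.53174038 0.17919907 0.079     ] [-0.2471, 0.0324, 0.3152, -0.0014, 0.4156, 0.0012] [ 0.62578054 -0.21000804  0.23337685]
```

View pics/s1.png

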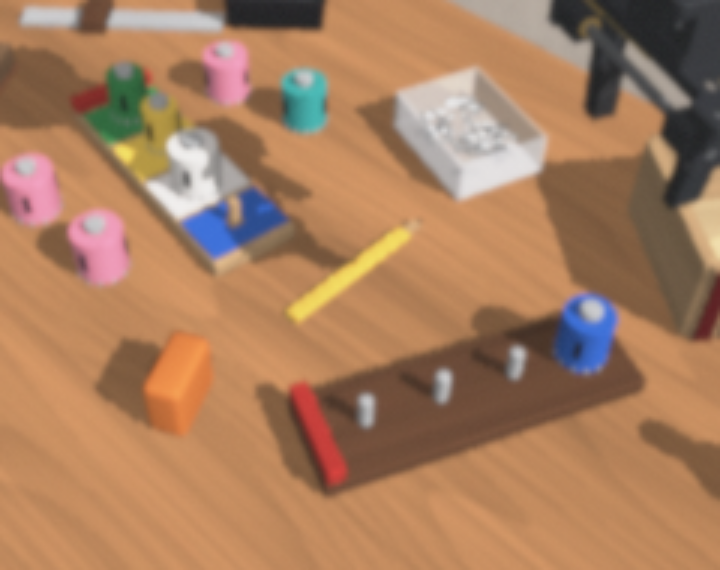

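Blue stands on the far-end post (585,330 in the crop); the white, yellow and green saws are undisturbed. Next is white.

```bash
python3 -m handwheel '[[[-0.247,0.03,0.315,0,0.4156,0],[-0.247,0.03,0.315,0,0.4156,0],[-0.247,0.03,0.315,0,0.4156,0],[-0.247,0.03,0.315,0,0.4156,0],[-0.247,0.03,0.315,0,0.4156,0],[-0.247,0.03,0.315,0,0.4156,0],[-0.247,0.03,0.315,0,0.4156,0],[-0.247,0.03,0.315,0,0.4156,0],[-0.247,0.03,0.315,0,0.4156,0],[-0.247,0.03,0.315,0,0.4156,0],[-0.247,0.03,0.315,0,0.4156,0],[-0.247,0.03,0.315,0,0.4156,0]]]'
python3 -m handwheel '[[[0,0,0,0,0,0],[0,0,0,0,0,0],[0,0,0,0,0,0],[0,0,0,0,0,0],[0,0,0,0,0,0],[0,0,0,0,0,0]]]'
python3 - <<'E'
from h import *
K=get_calibration("wrist");im=snapshot("wrist")[...,::-1].copy()
a,b,N=json.load(open("racks.json"));P=np.array(N[2]);print(move([*P[:2],.036],a[2]),r.get_state()["tool_pos"])
u=proj(K,N[:3]);print(u.round(0))
for p in u:
  if p[1]>0: cv2.drawMarker(im,tuple(int(v) for v in p),(255,0,255),0,8)
cv2.imwrite("pics/w5.png",im)
E
```

```text
clock: 9.98
tool_pos: [0.5281, 0.1816, 0.1989]
eef_rot: [-0.46, 0.538, -0.538, 0.458]
contact_force: [0.3, -0.9, 0.6]
opening: 0.995
clock: 10.48
tool_pos: [0.5303, 0.1787, 0.2008]
eef_rot: [-0.458, 0.539, -0.539, 0.458]
contact_force: [-0.3, 1.1, -0.2]
opening: 1.002
[-0.0005, 0.1648, 0.0014, -0.0, -0.0001, -0.0001] [0.53020498 0.17888784 0.20078954]
[[258.  -4.]
 [262.  92.]
 [256. 179.]]
```

View pics/w5.png

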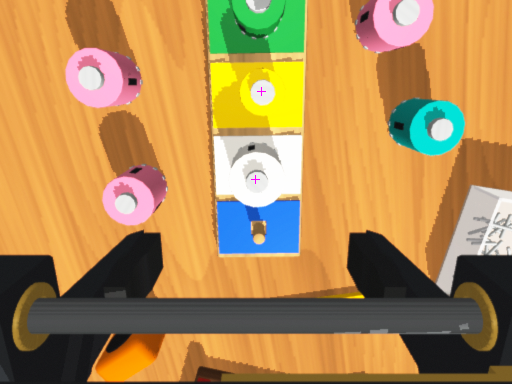

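```bash
python3 -m handwheel '[[[0,0.04,0.001,0,0,0],[0,0.08,0.001,0,0,0],[0,0.12,0.001,0,0,0],[0,0.145,0.001,0,0,0],[0,0.16,0.001,0,0,0],[0,0.165,0.001,0,0,0],[0,0.165,0.001,0,0,0],[0,0.165,0.001,0,0,0],[0,0.165,0.001,0,0,0],[0,0.165,0.001,0,0,0]]]' 1 30
python3 -m handwheel '[[[0,0,0,0,0,0],[0,0,0,0,0,0],[0,0,0,0,0,0],[0,0,0,0,0,0],[0,0,0,0,0,0],[0,0,0,0,0,0],[0,0,0,0,0,0],[0,0,0,0,0,0]]]' -1 30
python3 -m handwheel '[[[0,-0.03,0,0,0,0],[0,-0.07,0,0,0,0],[0,-0.11,0,0,0,0],[0,-0.15,0,0,0,0],[0,-0.18,0,0,0,0],[0,-0.18,0,0,0,0],[0,-0.18,0,0,0,0]]]'
python3 - <<'E'
from h import *
a,b,N=json.load(open("racks.json"));P=row(b,0)[2];print(move([*P[:2],.18],b[2]))
E
```

```text
clock: 11.37
tool_pos: [0.532, 0.1795, 0.0371]
eef_rot: [0.457, -0.539, 0.539, -0.459]
contact_force: [0.0, 0.3, 0.5]
opening: 1.0
clock: 12.03
tool_pos: [0.5312, 0.1792, 0.0357]
eef_rot: [0.458, -0.539, 0.539, -0.458]
contact_force: [0.2, -0.2, 0.1]
opening: 0.533
clock: 12.62
tool_pos: [0.5317, 0.1795, 0.2172]
eef_rot: [0.457, -0.539, 0.539, -0.459]
contact_force: [0.8, -0.6, -1.9]
opening: 0.534
[0.3522, 0.0368, 0.0916, -0.0012, -0.4155, 0.0001]
```

```bash
python3 -m handwheel '[[[0.352,0.03,0.092,0,-0.4155,0],[0.352,0.03,0.092,0,-0.4155,0],[0.352,0.03,0.092,0,-0.4155,0],[0.352,0.03,0.092,0,-0.4155,0],[0.352,0.03,0.092,0,-0.4155,0],[0.352,0.03,0.092,0,-0.4155,0],[0.352,0.03,0.092,0,-0.4155,0],[0.352,0.03,0.092,0,-0.4155,0],[0.352,0.03,0.092,0,-0.4155,0],[0.352,0.03,0.092,0,-0.4155,0],[0.352,0.03,0.092,0,-0.4155,0],[0.352,0.03,0.092,0,-0.4155,0]]]'
python3 -m handwheel '[[[0,0,0,0,0,0],[0,0,0,0,0,0],[0,0,0,0,0,0],[0,0,0,0,0,0],[0,0,0,0,0,0],[0,0,0,0,0,0],[0,0,0,0,0,0]]]'
python3 - <<'E'
from h import *
a,b,N=json.load(open("racks.json"));P=row(b,0)[2];print(move([*P[:2],.033],b[2]),r.get_state()["tool_pos"],P)
E
```

```text
clock: 13.62
tool_pos: [0.5632, -0.1835, 0.1831]
eef_rot: [-0.69, 0.152, -0.148, 0.692]
contact_force: [0.3, 1.0, -1.7]
opening: 0.531
clock: 14.2
tool_pos: [0.5651, -0.1829, 0.1858]
eef_rot: [0.691, -0.15, 0.15, -0.691]
contact_force: [-0.9, 0.3, -2.0]
opening: 0.533
[0.0003, 0.1528, 0.0002, 0.0, 0.0001, 0.0] [ 0.56509021 -0.18289267  0.18577836] [ 0.56541927 -0.18287449  0.        ]
```

```bash
python3 -m handwheel '[[[0,0.04,0,0,0,0],[0,0.075,0,0,0,0],[0,0.1,0,0,0,0],[0,0.12,0,0,0,0],[0,0.135,0,0,0,0],[0,0.146,0,0,0,0],[0,0.152,0,0,0,0],[0,0.152,0,0,0,0],[0,0.152,0,0,0,0],[0,0.152,0,0,0,0]]]'
```

```text
clock: 15.03
tool_pos: [0.5657, -0.1832, 0.0344]
eef_rot: [-0.691, 0.15, -0.151, 0.691]
contact_force: [0.9, -0.5, -0.8]
opening: 0.533
```

```bash
python3 -m handwheel '[[[0,0.002,0,0,0,0],[0,0.002,0,0,0,0],[0,0.002,0,0,0,0],[0,0.002,0,0,0,0]]]'
python3 -m handwheel '[[[0,0,0,0,0,0],[0,0,0,0,0,0],[0,0,0,0,0,0],[0,0,0,0,0,0],[0,0,0,0,0,0],[0,-0.03,0,0,0,0],[0,-0.07,0,0,0,0],[0,-0.11,0,0,0,0],[0,-0.15,0,0,0,0],[0,-0.18,0,0,0,0],[0,-0.18,0,0,0,0],[0,-0.18,0,0,0,0]]]' 1 30
python3 - <<'E'
from h import *
a,b,N=json.load(open("racks.json"));P=np.array(N[1]);print(P,move([*P[:2],.2],a[2]),r.get_state()["tool_pos"])
E
```

```text
clock: 15.37
tool_pos: [0.5659, -0.1833, 0.0326]
eef_rot: [0.691, -0.149, 0.151, -0.691]
contact_force: [-0.6, -0.6, 5.6]
opening: 0.535
clock: 16.37
tool_pos: [0.566, -0.1834, 0.2135]
eef_rot: [0.691, -0.149, 0.151, -0.691]
contact_force: [0.6, 1.0, -0.2]
opening: 1.0
[0.54748235 0.24642985 0.079     ] [-0.1952, 0.013, 0.3834, -0.001, 0.4155, 0.0009] [ 0.56598541 -0.18336202  0.21348546]
```

Contact at 5.6 N, so white was seated before release. Next is yellow.

```bash
python3 -m handwheel '[[[-0.195,0.013,0.383,0,0.4155,0],[-0.195,0.013,0.383,0,0.4155,0],[-0.195,0.013,0.383,0,0.4155,0],[-0.195,0.013,0.383,0,0.4155,0],[-0.195,0.013,0.383,0,0.4155,0],[-0.195,0.013,0.383,0,0.4155,0],[-0.195,0.013,0.383,0,0.4155,0],[-0.195,0.013,0.383,0,0.4155,0],[-0.195,0.013,0.383,0,0.4155,0],[-0.195,0.013,0.383,0,0.4155,0],[-0.195,0.013,0.383,0,0.4155,0],[-0.195,0.013,0.383,0,0.4155,0]]]'
python3 -m handwheel '[[[0,0,0,0,0,0],[0,0,0,0,0,0],[0,0,0,0,0,0],[0,0,0,0,0,0],[0,0,0,0,0,0],[0,0,0,0,0,0],[0,0,0,0,0,0]]]'
python3 - <<'E'
from h import *
a,b,N=json.load(open("racks.json"));P=np.array(N[1])
K=get_calibration("wrist");im=snapshot("wrist")[...,::-1].copy()
print(move([*P[:2],.036],a[2]),r.get_state()["tool_pos"])
print(proj(K,N[:2]).round(0),[(np.round(d["bbox"]),d["confidence"]) for d in boxes_of("saw_yellow_center","wrist")])
im2=snapshot("side")[...,::-1];cv2.imwrite("pics/s2.png",np.hstack([im,cv2.resize(im2[100:292,230:390],(320,384))])[:, :800])
E
```

```text
clock: 17.37
tool_pos: [0.5436, 0.2526, 0.1963]
eef_rot: [-0.461, 0.538, -0.536, 0.459]
contact_force: [0.2, 0.2, -0.2]
opening: 1.002
clock: 17.95
tool_pos: [0.5466, 0.2457, 0.1988]
eef_rot: [-0.458, 0.539, -0.539, 0.458]
contact_force: [-0.4, -0.4, 0.2]
opening: 1.001
[-0.0006, 0.1629, 0.0009, -0.0, -0.0001, -0.0001] [0.5465156  0.24597075 0.19885509]
[[251.  97.]
 [255. 180.]] [(array([236., 148., 277., 201.]), 0.65)]
```

View pics/s2.png

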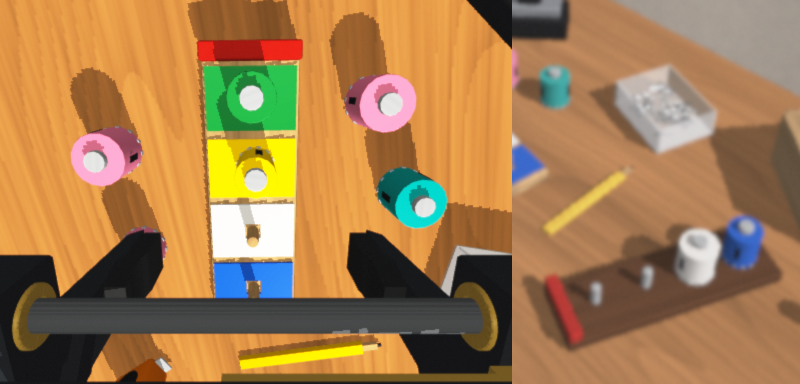

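```bash
python3 -m handwheel '[[[0,0.04,0.001,0,0,0],[0,0.08,0.001,0,0,0],[0,0.12,0.001,0,0,0],[0,0.145,0.001,0,0,0],[0,0.158,0.001,0,0,0],[0,0.163,0.001,0,0,0],[0,0.163,0.001,0,0,0],[0,0.163,0.001,0,0,0],[0,0.163,0.001,0,0,0],[0,0.163,0.001,0,0,0]]]' 1 30
python3 -m handwheel '[[[0,0,0,0,0,0],[0,0,0,0,0,0],[0,0,0,0,0,0],[0,0,0,0,0,0],[0,0,0,0,0,0],[0,0,0,0,0,0],[0,0,0,0,0,0],[0,0,0,0,0,0]]]' -1 30
python3 -m handwheel '[[[0,-0.03,0,0,0,0],[0,-0.07,0,0,0,0],[0,-0.11,0,0,0,0],[0,-0.15,0,0,0,0],[0,-0.18,0,0,0,0],[0,-0.18,0,0,0,0],[0,-0.18,0,0,0,0]]]'
python3 - <<'E'
from h import *
a,b,N=json.load(open("racks.json"));P=row(b,0)[1];print(move([*P[:2],.18],b[2]))
E
```

```text
clock: 18.93
tool_pos: [0.5486, 0.2467, 0.0375]
eef_rot: [0.457, -0.539, 0.539, -0.459]
contact_force: [0.4, -0.3, -0.2]
opening: 1.001
clock: 19.6
tool_pos: [0.5474, 0.2462, 0.0357]
eef_rot: [-0.458, 0.539, -0.539, 0.458]
contact_force: [1.1, 0.1, 1.3]
opening: 0.417
clock: 20.18
tool_pos: [0.5481, 0.2465, 0.2173]
eef_rot: [0.457, -0.539, 0.539, -0.459]
contact_force: [-0.1, -0.1, -1.7]
opening: 0.4
[0.4037, 0.0365, 0.0225, -0.0012, -0.4155, -0.0]
```

```bash
python3 -m handwheel '[[[0.404,0.03,0.022,0,-0.4155,0],[0.404,0.03,0.022,0,-0.4155,0],[0.404,0.03,0.022,0,-0.4155,0],[0.404,0.03,0.022,0,-0.4155,0],[0.404,0.03,0.022,0,-0.4155,0],[0.404,0.03,0.022,0,-0.4155,0],[0.404,0.03,0.022,0,-0.4155,0],[0.404,0.03,0.022,0,-0.4155,0],[0.404,0.03,0.022,0,-0.4155,0],[0.404,0.03,0.022,0,-0.4155,0],[0.404,0.03,0.022,0,-0.4155,0],[0.404,0.03,0.022,0,-0.4155,0]]]'
python3 -m handwheel '[[[0,0,0,0,0,0],[0,0,0,0,0,0],[0,0,0,0,0,0],[0,0,0,0,0,0],[0,0,0,0,0,0],[0,0,0,0,0,0],[0,0,0,0,0,0]]]'
python3 - <<'E'
from h import *
a,b,N=json.load(open("racks.json"));P=row(b,0)[1];print(move([*P[:2],.033],b[2]),r.get_state()["tool_pos"],P)
im=snapshot("wrist")[...,::-1];cv2.imwrite("pics/w6.png",im)
E
```

```text
clock: 21.18
tool_pos: [0.5016, -0.1586, 0.1835]
eef_rot: [-0.691, 0.153, -0.15, 0.691]
contact_force: [0.3, 1.0, -1.1]
opening: 0.398
clock: 21.77
tool_pos: [0.504, -0.1558, 0.1858]
eef_rot: [0.691, -0.15, 0.15, -0.691]
contact_force: [0.0, 0.2, -0.5]
opening: 0.4
[0.0011, 0.1528, 0.0008, -0.0, 0.0002, 0.0001] [ 0.50401473 -0.15575648  0.18578493] [ 0.50536028 -0.15550815  0.        ]
```

View pics/w6.png

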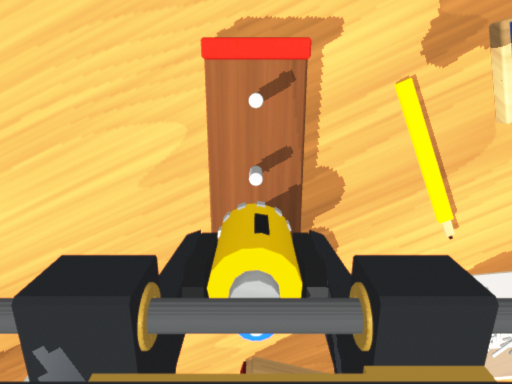

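```bash
python3 -m handwheel '[[[0.001,0.04,0.001,0,0,0],[0.001,0.075,0.001,0,0,0],[0.001,0.1,0.001,0,0,0],[0.001,0.12,0.001,0,0,0],[0.001,0.135,0.001,0,0,0],[0.001,0.146,0.001,0,0,0],[0.001,0.152,0.001,0,0,0],[0.001,0.153,0.001,0,0,0],[0.001,0.154,0.001,0,0,0],[0.001,0.154,0.001,0,0,0],[0.001,0.154,0.001,0,0,0],[0.001,0.154,0.001,0,0,0]]]'
```

```text
clock: 22.82
tool_pos: [0.505, -0.1554, 0.0325]
eef_rot: [0.691, -0.15, 0.15, -0.691]
contact_force: [-2.5, 0.4, 7.3]
opening: 0.4
```

```bash
python3 -m handwheel '[[[0,0,0,0,0,0],[0,0,0,0,0,0],[0,0,0,0,0,0],[0,0,0,0,0,0],[0,0,0,0,0,0],[0,-0.03,0,0,0,0],[0,-0.07,0,0,0,0],[0,-0.11,0,0,0,0],[0,-0.15,0,0,0,0],[0,-0.18,0,0,0,0],[0,-0.18,0,0,0,0],[0,-0.18,0,0,0,0]]]' 1 30
python3 - <<'E'
from h import *
a,b,N=json.load(open("racks.json"));P=np.array(N[0]);print(P,move([*P[:2],.2],a[2]),r.get_state()["tool_pos"])
E
```

```text
clock: 23.82
tool_pos: [0.5062, -0.156, 0.2132]
eef_rot: [0.691, -0.149, 0.152, -0.691]
contact_force: [0.1, 0.2, -0.1]
opening: 0.998
[0.55468395 0.31082563 0.079     ] [-0.1498, 0.0129, 0.4449, -0.001, 0.4154, 0.0009] [ 0.50619597 -0.1560395   0.21323464]
```

```bash
python3 -m handwheel '[[[-0.15,0.013,0.445,0,0.4155,0],[-0.15,0.013,0.445,0,0.4155,0],[-0.15,0.013,0.445,0,0.4155,0],[-0.15,0.013,0.445,0,0.4155,0],[-0.15,0.013,0.445,0,0.4155,0],[-0.15,0.013,0.445,0,0.4155,0],[-0.15,0.013,0.445,0,0.4155,0],[-0.15,0.013,0.445,0,0.4155,0],[-0.15,0.013,0.445,0,0.4155,0],[-0.15,0.013,0.445,0,0.4155,0],[-0.15,0.013,0.445,0,0.4155,0],[-0.15,0.013,0.445,0,0.4155,0]]]'
python3 -m handwheel '[[[0,0,0,0,0,0],[0,0,0,0,0,0],[0,0,0,0,0,0],[0,0,0,0,0,0],[0,0,0,0,0,0],[0,0,0,0,0,0],[0,0,0,0,0,0],[0,0,0,0,0,0]]]'
python3 - <<'E'
from h import *
a,b,N=json.load(open("racks.json"));P=np.array(N[0])
K=get_calibration("wrist");im=snapshot("wrist")[...,::-1].copy()
print(move([*P[:2],.036],a[2]),r.get_state()["tool_pos"])
print(proj(K,N[:1]).round(0))
im2=snapshot("side")[...,::-1];cv2.imwrite("pics/s3.png",np.hstack([im,cv2.resize(im2[100:292,230:390],(320,384))])[:, :800])
E
```

```text
clock: 24.82
tool_pos: [0.5506, 0.3207, 0.1959]
eef_rot: [-0.46, 0.539, -0.536, 0.46]
contact_force: [0.1, 0.7, -0.0]
opening: 1.001
clock: 25.48
tool_pos: [0.5534, 0.3111, 0.1989]
eef_rot: [-0.458, 0.539, -0.539, 0.458]
contact_force: [0.1, 0.7, 0.5]
opening: 0.998
[0.0002, 0.1629, 0.0014, -0.0, -0.0, -0.0001] [0.55334232 0.31124872 0.19891809]
[[256. 181.]]
```

View pics/s3.png

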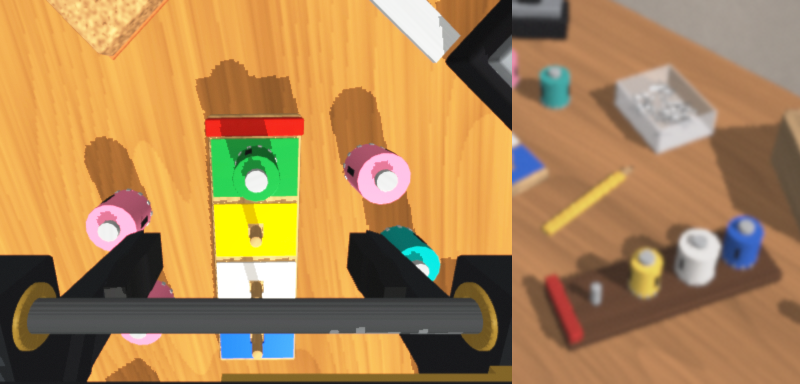

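```bash
python3 -m handwheel '[[[0,0.04,0.001,0,0,0],[0,0.08,0.001,0,0,0],[0,0.12,0.001,0,0,0],[0,0.145,0.001,0,0,0],[0,0.158,0.001,0,0,0],[0,0.163,0.001,0,0,0],[0,0.163,0.001,0,0,0],[0,0.163,0.001,0,0,0],[0,0.163,0.001,0,0,0],[0,0.163,0.001,0,0,0]]]' 1 30
python3 -m handwheel '[[[0,0,0,0,0,0],[0,0,0,0,0,0],[0,0,0,0,0,0],[0,0,0,0,0,0],[0,0,0,0,0,0],[0,0,0,0,0,0],[0,0,0,0,0,0],[0,0,0,0,0,0]]]' -1 30
python3 -m handwheel '[[[0,-0.03,0,0,0,0],[0,-0.07,0,0,0,0],[0,-0.11,0,0,0,0],[0,-0.15,0,0,0,0],[0,-0.18,0,0,0,0],[0,-0.18,0,0,0,0],[0,-0.18,0,0,0,0]]]'
python3 - <<'E'
from h import *
a,b,N=json.load(open("racks.json"));P=row(b,0)[0];print(move([*P[:2],.18],b[2]))
E
```

```text
clock: 26.42
tool_pos: [0.5554, 0.3121, 0.0376]
eef_rot: [0.457, -0.539, 0.539, -0.459]
contact_force: [-0.3, -0.3, 0.4]
opening: 1.001
clock: 27.08
tool_pos: [0.5542, 0.3113, 0.0357]
eef_rot: [0.458, -0.539, 0.539, -0.458]
contact_force: [-0.2, -0.6, 0.7]
opening: 0.438
clock: 27.67
tool_pos: [0.555, 0.3118, 0.2174]
eef_rot: [0.457, -0.539, 0.539, -0.459]
contact_force: [-1.4, -0.4, -2.6]
opening: 0.438
[0.4519, 0.0362, -0.0373, -0.0012, -0.4155, -0.0001]
```

```bash
python3 -m handwheel '[[[0.452,0.03,-0.037,0,-0.4155,0],[0.452,0.03,-0.037,0,-0.4155,0],[0.452,0.03,-0.037,0,-0.4155,0],[0.452,0.03,-0.037,0,-0.4155,0],[0.452,0.03,-0.037,0,-0.4155,0],[0.452,0.03,-0.037,0,-0.4155,0],[0.452,0.03,-0.037,0,-0.4155,0],[0.452,0.03,-0.037,0,-0.4155,0],[0.452,0.03,-0.037,0,-0.4155,0],[0.452,0.03,-0.037,0,-0.4155,0],[0.452,0.03,-0.037,0,-0.4155,0],[0.452,0.03,-0.037,0,-0.4155,0]]]'
python3 -m handwheel '[[[0,0,0,0,0,0],[0,0,0,0,0,0],[0,0,0,0,0,0],[0,0,0,0,0,0],[0,0,0,0,0,0],[0,0,0,0,0,0],[0,0,0,0,0,0],[0,0,0,0,0,0]]]'
python3 - <<'E'
from h import *
a,b,N=json.load(open("racks.json"));P=row(b,0)[0];print(move([*P[:2],.033],b[2]),r.get_state()["tool_pos"],P,r.get_state()["opening"])
E
```

```text
clock: 28.67
tool_pos: [0.4389, -0.1381, 0.1832]
eef_rot: [0.692, -0.157, 0.151, -0.688]
contact_force: [-0.7, 0.6, -1.7]
opening: 0.443
clock: 29.33
tool_pos: [0.4449, -0.1283, 0.1858]
eef_rot: [-0.691, 0.15, -0.15, 0.691]
contact_force: [0.0, 0.1, -0.9]
opening: 0.444
[0.0002, 0.1528, 0.0003, -0.0, 0.0003, 0.0001] [ 0.44493189 -0.12834563  0.18575596] [ 0.44530128 -0.1281418   0.        ] 0.44360483538803364
```

```bash
python3 -m handwheel '[[[0,0.04,0,0,0,0],[0,0.075,0,0,0,0],[0,0.1,0,0,0,0],[0,0.12,0,0,0,0],[0,0.135,0,0,0,0],[0,0.146,0,0,0,0],[0,0.152,0,0,0,0],[0,0.153,0,0,0,0],[0,0.154,0,0,0,0],[0,0.154,0,0,0,0],[0,0.154,0,0,0,0],[0,0.154,0,0,0,0]]]'
```

```text
clock: 30.33
tool_pos: [0.4447, -0.1284, 0.0323]
eef_rot: [-0.691, 0.15, -0.15, 0.691]
contact_force: [-1.3, 1.8, 6.2]
opening: 0.44
```

```bash
python3 -m handwheel '[[[0,0,0,0,0,0],[0,0,0,0,0,0],[0,0,0,0,0,0],[0,0,0,0,0,0],[0,0,0,0,0,0],[0,-0.03,0,0,0,0],[0,-0.07,0,0,0,0],[0,-0.11,0,0,0,0],[0,-0.15,0,0,0,0],[0,-0.19,0,0,0,0],[0,-0.22,0,0,0,0],[0,-0.22,0,0,0,0]]]' 1 30
python3 -m handwheel '[[[-0.08,0,0.2,0,0,0],[-0.08,0,0.2,0,0,0],[-0.08,0,0.2,0,0,0],[-0.08,0,0.2,0,0,0],[-0.08,0,0.2,0,0,0],[-0.08,0,0.2,0,0,0],[-0.08,0,0.2,0,0,0],[-0.08,0,0.2,0,0,0],[-0.08,0,0.2,0,0,0]]]'
python3 - <<'E'
from h import *
s=snapshot("side")[...,::-1];t=snapshot("top")[...,::-1]
cv2.imwrite("pics/end.png",np.hstack([cv2.resize(s[200:290,230:380],(400*1,240)),cv2.resize(t[130:280,240:390],(240,240))]))
K=get_calibration("top");b=json.load(open("racks.json"))[1]
print(r.get_state()["tool_pos"],proj(K,row(b,.076)).round(0),proj(get_calibration("side"),row(b,.076)).round(0))
for n in ["green","yellow","white","blue"]:print(n,[np.round(d["bbox"]).tolist() for d in boxes_of(f"saw_{n}_center","top")])
E
```

```text
clock: 31.33
tool_pos: [0.4479, -0.1292, 0.257]
eef_rot: [-0.691, 0.146, -0.154, 0.691]
contact_force: [0.5, 0.4, -0.3]
opening: 0.997
clock: 32.08
tool_pos: [0.4545, 0.0841, 0.2511]
eef_rot: [0.692, -0.151, 0.151, -0.69]
contact_force: [-0.1, -0.7, -0.9]
opening: 0.999
[0.45472745 0.08407389 0.25134953] [[294. 241.]
 [306. 214.]
 [318. 188.]
 [330. 162.]] [[272. 236.]
 [298. 228.]
 [324. 220.]
 [348. 212.]]
green [[281.0, 232.0, 301.0, 253.0]]
yellow [[298.0, 212.0, 315.0, 227.0]]
white [[300.0, 178.0, 328.0, 202.0], [104.0, 135.0, 133.0, 157.0], [146.0, 121.0, 166.0, 150.0], [104.0, 250.0, 109.0, 260.0]]
blue [[317.0, 156.0, 340.0, 176.0]]
```

View pics/end.png

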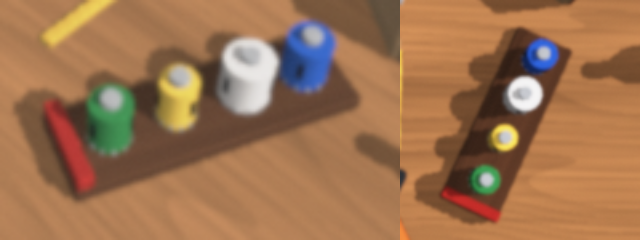

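All four stand upright and in the right order on the dark rack, the gripper is clear of them.

```bash
python3 -c "
from plant import job;print(job.finish_job())"
```

```text
the job is handed in; nothing more can be done
None
```

All four hole saws are on the dark rack in the same order as on the pale rack: green, yellow, white, blue, counted from the red end. I handed the job in at about 32 s on the robot's clock.

**Last checks:** The final side and top pictures show each saw upright on its own post. The gripper was open and about 0.2 m from the rack. Green, yellow and white met the board with about 6–7 N before I let go. Blue gave no clear contact reading. It was at the computed board height when I let go, and it stands at the same level as the others in the pictures.

**Disagreement:** My first position estimate of the pale rack from the top and side cameras was about 8 mm off from the close-up wrist camera. I used the wrist camera, and its predictions matched the saws at every grasp. For the dark rack, the wrist camera agreed with the first estimate to within about 2 mm.

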